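# Load the dish stage and set its light

## Robot

A 6-joint arm with a two-finger parallel gripper is mounted at the origin on the work surface. World frame = base frame: x ahead of the robot, y to its left, z up, the work surface at z = 0. Lengths are in m, angles in rad, forces in N, time in s.
With the tool pointing down it reaches from about 0.375 to 0.975 m from the base axis. Payload 3.8 kg.
Tool frame: the origin (TCP) lies on the centre line of the jaws, within the pads' length; the fingertips stand 25 mm ahead of it and the grasp point (between the pads) lies 6 mm ahead of it; y points along the fingers, z is the direction in which the jaws open and shut, and the axes are right-handed (so a half turn about y gives the same grasp; the last joint's range is limited). The gripper opens to 85 mm and grips with 20 to 120 N. Pads are 22 mm wide; open, the fingers measure 114 mm over their backs; the gripper's body (76 mm by 85 mm) begins 54 mm behind the grasp point. The pads swing forward as they close: fully open they stand 13 mm farther back than shut.
Start: joints at [-1.255, 0.264, 1.604, -0, 1.274, -0.037], TCP at [0.233, -0.633, 0.256] pointing down, gripper open.
Joint ranges: [-2.63, 2.63], [-0.94, 2.18], [0.31, 2.57], [-1.31, 4.45], [0, 2.66], [-2.55, 2.55]. Speed limits (rad/s): [2.57, 2.57, 3.14, 3.14, 3.14, 3.14].

## Interface

Orientations are given as a rotation vector (axis times angle).
In Python, from workcell import bot gives the robot as it stands.
- The arm moves only by the shell command python3 -m jog 'ROWS' [FORCE]. ROWS is JSON, a list of rows, each a list of 5 numbers: the shift along the world's x, y, z in mm, then the turn about the world's z in degrees, then the finger opening in mm, from 0 to 85.4. A call has exactly 10 rows; each row is the pose to reach, as a shift and turn from the pose commanded when the call began; what a row does not reach only later rows make up. A row lasts 1/8 s, in which the tool goes at most 62.5 mm and 10.7 degrees, less where a joint would pass 70% of its speed; a pose out of reach is approached as far as the arm can. A call with a gripper value outside its range is refused whole. The fingers move at their own pace and stop on an object; FORCE is the grip in N (left out, the last holds). Time passes only in rows, so rows that repeat a pose let the fingers close, or fill a call up. It gives the time, the measured TCP pose, the force and the opening at its end, in the units of the state.
- bot.read_state(): the state, without advancing time (a new reading comes with each control period).
- bot.read_camera(name): name is "side" or "top"; returns a dict with "pixels" (420x560x3 uint8, red, green, blue), "fx", "fy", "cx", "cy" (pixels), "R" (3x3) and "t" (3): a world point X has camera coordinates R X + t. Camera axes: x right, y down, z forward; pixel columns grow to the right and rows downward; lengths in m; the calibration is good to about 2 mm. A picture is of the moment at which its call begins. There is no depth.
- bot.finish_job(): hands the job in, once; it reports no verdict.
The state is a dict: "time": time; "q": joint angles; "joint_vel": joint speeds; "joint_torque": joint torques, N m; "tool_pos": TCP position; "tcp_rot": TCP orientation; "wrist_force": force on the tool from outside, world axes, zero at the start; "torque": the same for the moment, N m; "width": opening from 0.0 (shut) to 1.0 (fully open).
Only numpy, scipy, OpenCV 4.12 (cv2) and the standard library are available. Lean on these libraries where they do the work, as an engineer would, in place of code of your own. Each camera call takes 0.05 s, during which the arm holds its last target.

## Task

Load the three lidded culture dishes into the stage: slide each one across the deck (the large ones are too wide to pick up) until it drops flat into a pocket of its own size, the small dish in the small pocket, the two large ones in the large pockets (either way round). When all three are fully down, set the dimmer lever of the light box upright and let go. Keep the dishes level and low over the stage, and leave everything else on the bench and the stage where it is.

Things in the scene. Friction and masses are not known exactly. Their poses are not given: they have to be found in the camera images.
- stage: black flat deck, top at z = 30 mm, 300 x 460 mm (x, y), fixed, yawed up to 0.15 rad. Origin on the bench, 131 mm from its near edge, midway in y; x points away from the robot. Dishes start at x about -67 mm (small one in the middle, a large one at y = +130 and -130 mm, within 12 mm); pocket plates lie flush in the far half, centres x = 67.5 mm, y = -130, 0, 130 mm, in any order.
- pocket_a (a point): aluminium plate 131 x 130 mm let into the stage, its top flush with the deck, with a round flat-bottomed pocket 8 mm deep with a dark floor, 97 mm across. The point is the centre of the pocket's floor, 22 mm above the bench.
- pocket_b (a point): aluminium plate 131 x 130 mm let into the stage, its top flush with the deck, with a round flat-bottomed pocket 8 mm deep with a dark floor, 97 mm across (same as pocket_a). The point is the centre of the pocket's floor, 22 mm above the bench.
- pocket_c (a point): aluminium plate 131 x 130 mm let into the stage, its top flush with the deck, with a round flat-bottomed pocket 8 mm deep with a dark floor, 67 mm across (the small one). The point is the centre of the pocket's floor, 22 mm above the bench.
- dish_left: large lidded culture dish, a closed flat disc 90 mm in diameter and 18 mm thick, about 90 g, rigid, lower edge chamfered 2 mm; starts lying flat on the deck, the one at the left (+y). Too wide to grasp across; it slides easily when pushed. Origin: centre of its underside, z up. Fits pocket_a or pocket_b, where it stands 10 mm proud.
- dish_right: large lidded culture dish, a closed flat disc 90 mm in diameter and 18 mm thick, about 90 g, rigid, lower edge chamfered 2 mm; starts lying flat on the deck, the one at the right (-y). Too wide to grasp across; it slides easily when pushed. Origin: centre of its underside, z up. Fits pocket_a or pocket_b, where it stands 10 mm proud.
- dish_small: small lidded culture dish, a disc 60 mm in diameter and 18 mm thick, about 50 g, chamfered like the large ones; starts flat on the deck between them. Origin: centre of its underside, z up. Belongs in pocket_c.
- light_box: white housing 120 x 90 x 45 mm (x, y, z) fixed to the bench left or right of the stage, carrying the dimmer lever between two 30 mm grey cheeks (tops at 70 mm). Origin: centre of its underside; the lever swings in its x-z plane. The box with a flat black wheel on the other side is the focus control, not needed.
- dimmer (a joint): angle of the dimmer lever, rad: 0 = leaning 0.9 rad from upright towards the robot (-x of the light box), 0.9 = upright, 1.8 = leaning away. Starts between 0 and 0.5. Friction (about 0.15 N m) holds it wherever it is left.
- dimmer_knob (a point): centre of the lever's black ball knob, 28 mm in diameter, 120 mm from the pivot on a 10 mm steel rod.
- dimmer_pivot (a point): the lever's hinge, 55 mm above the bench; the hinge axis is the light box's y axis.
- dropper_bottle: bystander, leave alone: small amber bottle, 28 mm diameter, 55 mm tall, standing on the deck near its right (-y) edge. Origin: centre of its underside.
- slide_mailer: bystander, leave alone: flat white plastic case 26 x 85 x 12 mm lying on the strip of deck beyond the pockets. Origin: centre of its underside.
- slide_tray: bystander, leave alone: grey open tray 80 x 150 x 30 mm on the bench. Origin: centre of its underside.
- beaker: bystander, leave alone: white cup, 70 mm diameter, 90 mm tall, on the bench. Origin: centre of its underside.
- reagent_bottle: bystander, leave alone: amber bottle, 80 mm diameter, 170 mm tall, on the bench. Origin: centre of its underside.
- tip_box: bystander, leave alone: blue box 90 x 125 x 60 mm on the bench. Origin: centre of its underside.
- counter: bystander, leave alone: steel tally counter 34 x 34 x 47 mm standing on the deck near its left (+y) edge. Origin: centre of its underside.
There are look-alikes about, which are no part of the job. Leave any purple look-alike of the dish_left alone. What is shaped like the part that bears pocket_c but blue is not meant.

How it is judged:
By the outcome, as a careful person would: the job done as asked, in the order asked, and still so for the second after the job is handed in, with the robot touching nothing.
It also fails if it takes over 64 s, if anything falls off the work surface, if the arm or the gripper's body presses on something with over 40 N, if the wrist force passes 120 N, or if a joint passes its speed limit or range.

## Working session

There is one attempt and no reset: what is moved stays moved. The work goes in short steps, Python scripts to look and compute and a shell command to move; the robot and the scene stay as the last step left them, time stands still between calls to the robot, and variables do not carry over. Pictures are saved under pics/ and viewed, and the job is handed in when it is done.

```bash
ls; mkdir -p pics; cat > h.py <<'E'
import numpy as np, cv2
from workcell import bot
def snap(n,f):
    c=bot.read_camera(n); cv2.imwrite(f,c["pixels"][:,:,::-1]); np.save('/tmp/%s.npy'%n,c,allow_pickle=True); return c
def load(n): return np.load('/tmp/%s.npy'%n,allow_pickle=True).item()
def ray(c,u,v,z):
    R=np.array(c["R"]);t=np.array(c["t"]);C=-R.T@t
    d=R.T@np.array([(u-c["cx"])/c["fx"],(v-c["cy"])/c["fy"],1]); return C+d*(z-C[2])/d[2]
def proj(c,X):
    p=np.array(c["R"])@np.array(X)+np.array(c["t"]); return c["fx"]*p[0]/p[2]+c["cx"],c["fy"]*p[1]/p[2]+c["cy"]
E
python3 - <<'E'
from h import *
for n in("top","side"):
    c=snap(n,f"pics/{n}0.png"); print(n,c["fx"],c["cx"],c["cy"],np.round(c["R"],3).tolist(),np.round(-np.array(c["R"]).T@np.array(c["t"]),3))
print(bot.read_state())
E
```

```text
pics
top 494.98283543372054 278.2982532863819 211.9854332708568 [[-0.025, -0.999, -0.021], [-0.985, 0.028, -0.17], [0.171, 0.017, -0.985]] [ 0.263 -0.028  1.73 ]
side 432.8209732323556 271.33777012749414 209.2867674283254 [[-0.852, -0.523, -0.021], [-0.305, 0.528, -0.793], [0.425, -0.669, -0.609]] [0.014 0.854 0.873]
{'time': 0.1, 'q': array([-1.25490575e+00,  2.64689586e-01,  1.60527570e+00, -1.05059419e-05,
        1.27369348e+00, -3.69231593e-02]), 'joint_vel': array([ 0.00136242, -0.00229255, -0.00431201, -0.00130737, -0.00043629,
        0.00027062]), 'joint_torque': array([ 5.75695085e-04, -5.16704750e+01, -3.68590057e+01,  2.79807682e-05,
        6.33088377e-03, -1.87391862e-05]), 'tool_pos': array([ 0.23302545, -0.63283542,  0.25505787]), 'tcp_rot': array([-0.36209768,  2.03166247, -2.02744731]), 'wrist_force': array([-0.036942  ,  0.78552199,  0.85152311]), 'torque': array([-0.05059436, -0.03978249, -0.03327591]), 'width': 1.002557034958729}
```

View pics/top0.png

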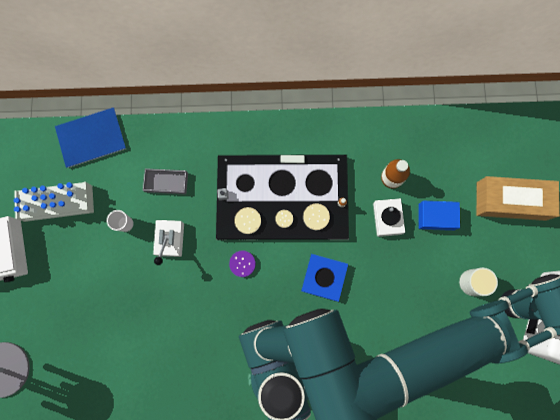

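View pics/side0.png

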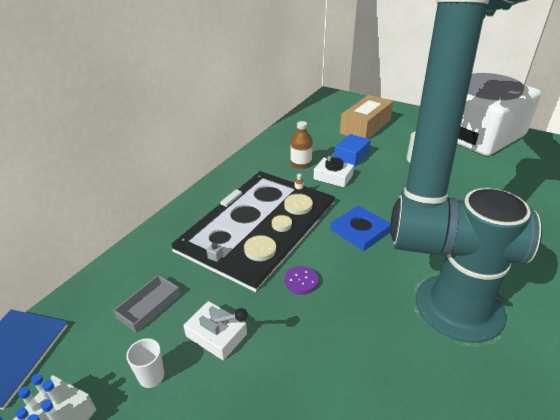

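```bash
python3 - <<'E'
from h import *
c=load('top'); im=c["pixels"][90:290,130:430,::-1]
cv2.imwrite('pics/crop0.png',cv2.resize(im,(800,533),interpolation=cv2.INTER_CUBIC))
from scipy.spatial.transform import Rotation as R
s=bot.read_state();print(np.round(R.from_rotvec(s['tcp_rot']).as_matrix(),3))
E
```

```text
[[-0.938 -0.001  0.346]
 [-0.346  0.002 -0.938]
 [-0.    -1.    -0.002]]
```

View pics/crop0.png

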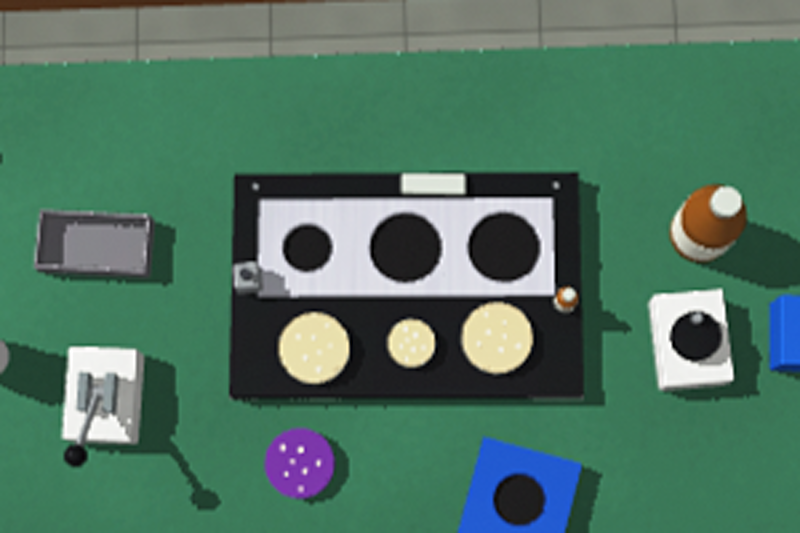

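```bash
cat > meas.py <<'E'
from h import *
def blobs(c,mask,amin,amax):
    k=8
    m=cv2.resize(mask.astype(np.float32),None,fx=k,fy=k,interpolation=cv2.INTER_CUBIC)
    m=(m>0.5).astype(np.uint8)
    cs,_=cv2.findContours(m,cv2.RETR_CCOMP,cv2.CHAIN_APPROX_NONE); out=[]
    for q in cs:
        a=cv2.contourArea(q)/k/k
        if amin<a<amax and len(q)>20:
            q=cv2.convexHull(q); e=cv2.fitEllipse(q); out.append(((e[0][0]+.5)/k-.5,(e[0][1]+.5)/k-.5,e[1][0]/k,e[1][1]/k,a))
    return out
def circ(c,e,z): return ray(c,e[0],e[1],z)
def soft(x,lo,hi): return np.clip((x-lo)/(hi-lo),0,1)
E
python3 - <<'E'
from meas import *
for n in('top','side'):
    c=load(n); p=c["pixels"].astype(float); r,g,b=p[...,0],p[...,1],p[...,2]
    print(n)
    br=soft(p.min(2),20,200)
    print('alum dark holes')
    for e in blobs(c,1-br,100,2500):
        X=circ(c,e,.03)
        if .3<X[0]<.8 and abs(X[1])<.35: print(np.round(e,1),np.round(X*1000,1))
    print('dish')
    yl=soft(r-b,0,50)*(r>100)*(abs(r-g)<50)
    for e in blobs(c,yl,100,2500):
        X=circ(c,e,.048); print(np.round(e,1),np.round(X*1000,1))
for n,roi in(('top',(140,200,150,270)),('side',(180,290,150,360))):
    c=load(n); y0,x0,y1,x1=roi[0],roi[1],roi[0]+120,roi[1]+160
    cv2.imwrite(f'pics/z{n}.png',cv2.resize(c["pixels"][y0:y1,x0:x1,::-1],(800,600),interpolation=cv2.INTER_CUBIC))
E
```

```text
top
alum dark holes
[244.8 182.6  17.6  18.5 251.6] [666.  116.1  30. ]
[281.6 182.5  26.   27.  542.1] [662.6 -13.8  30. ]
[318.5 182.3  26.   27.  543.6] [ 659.6 -143.3   30. ]
[283.9 218.2  18.   18.2 248.6] [535.  -18.4  30. ]
[247.4 220.1  26.5  26.9 547.5] [531.9 108.8  30. ]
[315.9 216.3  26.7  26.8 550.9] [ 538.7 -129.9   30. ]
[292.2 158.4   9.8  31.5 189.8] [749.1 -53.5  30. ]
dish
[483.3 281.3  25.2  26.8 521.1] [ 300.2 -678.3   48. ]
[283.8 218.2  17.9  18.3 248.1] [532.2 -18.2  48. ]
[247.3 220.   26.8  26.9 551.5] [529.4 107.7  48. ]
[316.  216.2  26.9  26.9 553.1] [ 535.9 -129.2   48. ]
[521.8 195.7  19.6  62.4 659.5] [ 587.6 -836.9   48. ]
[279.7  80.9   3.  623.1 471.2] [1034.9  -16.8   48. ]
side
alum dark holes
[218.3 239.3  16.8  24.3 241.2] [661.7 130.1  30. ]
[244.9 214.1  16.6  29.5 376.2] [661.6  -8.6  30. ]
[267.4 193.7  14.5  27.7 309. ] [ 658.5 -138.1   30. ]
[220.4 272.6   6.9 116.2 349.3] [574.7 235.7  30. ]
[259.5 247.7  26.   33.1 663.8] [537.2  99.6  30. ]
[281.1 222.9  17.   21.1 274.5] [540.5 -28.4  30. ]
[230.5 197.7  12.1  25.5 178.9] [753.  -57.5  30. ]
dish
[259.7 245.8  21.9  31.9 537.3] [529.9 108.7  48. ]
[281.4 221.   12.9  19.9 196.2] [533.2 -17.6  48. ]
[298.  201.8  17.1  28.1 369.5] [ 536.4 -127.7   48. ]
[300.2 140.   21.2  23.1 315. ] [ 725.6 -490.7   48. ]
[ 365.2  116.2   38.3   59.8 1549.4] [ 583.5 -813.6   48. ]
[367.1 107.1  11.6  25.3 178. ] [ 610.7 -903.5   48. ]
```

```bash
python3 - <<'E'
from h import *
c=load('side'); cv2.imwrite('pics/zs2.png',cv2.resize(c["pixels"][160:370,170:370,::-1],(571,600),interpolation=cv2.INTER_CUBIC))
c=load('top'); cv2.imwrite('pics/zt3.png',cv2.resize(c["pixels"][210:280,140:230,::-1],(720,560),interpolation=cv2.INTER_CUBIC))
E
```

```text
(no output)
```

View pics/zs2.png

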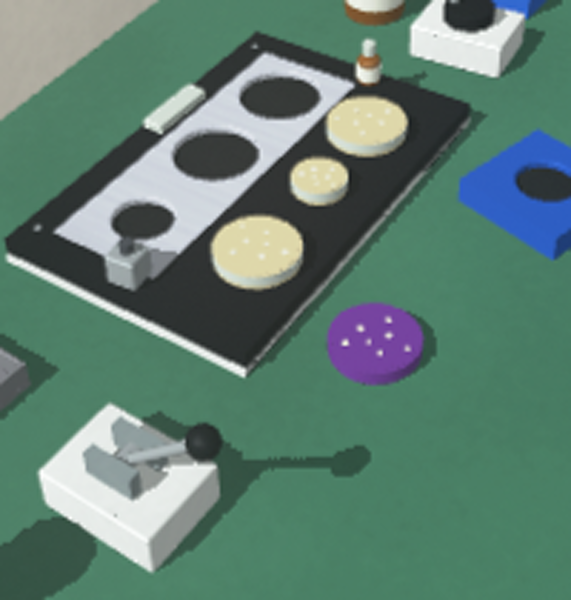

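View pics/zt3.png

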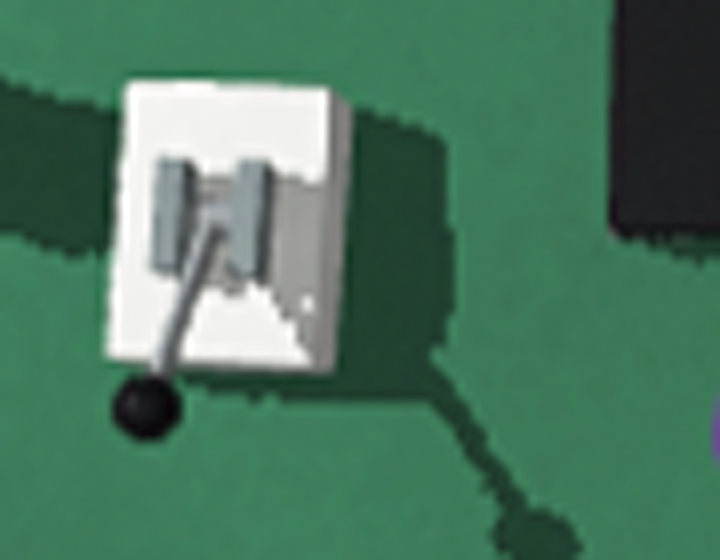

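View pics/ztop.png

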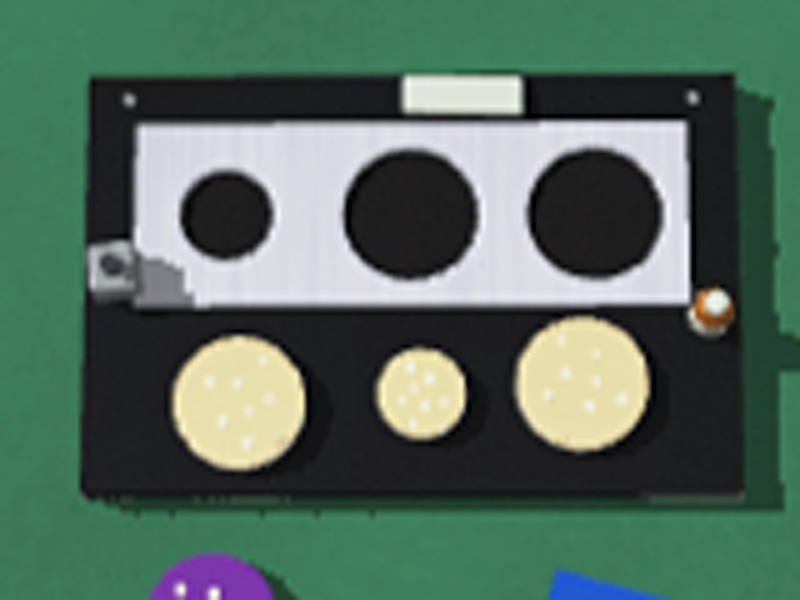

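```bash
python3 - <<'E'
from h import *
t=load('top');s=load('side')
def tri(a,b):
    A=[];B=[]
    for c,(u,v) in((t,a),(s,b)):
        R=np.array(c["R"]);C=-R.T@np.array(c["t"]);d=R.T@np.array([(u-c["cx"])/c["fx"],(v-c["cy"])/c["fy"],1]);d/=np.linalg.norm(d)
        P=np.eye(3)-np.outer(d,d);A.append(P);B.append(P@C)
    X=np.linalg.solve(sum(A),sum(B)); return np.round(X*1000,1),[np.round(proj(c,X),1) for c in(t,s)]
f=lambda x,y:(140+x/8-.5,210+y/8-.5); g=lambda x,y:(170+x/2.855-.5,160+y/2.855-.5)
print('knob',tri(f(147,405),g(204,441)))
cs=[ray(t,*f(*p),.045)*1000 for p in((125,83),(330,90),(107,357),(312,368))]
print(np.round(cs,1),np.mean(cs,0))
cs=[ray(s,*g(*p),.045)*1000 for p in((40,474),(109,404),(219,488),(150,543))]
print(np.round(cs,1),np.mean(cs,0))
# plate corners at z=30 & stage corners
h=lambda x,y:(200+x/5-.5,140+y/5-.5)
for p in((135,123),(688,121),(691,304),(90,77),(735,75),(743,495),(82,495)): print(p,np.round(ray(t,*h(*p),.03)*1000,1))
print('counter',ray(t,*h(110,262),.077),'drop',ray(t,*h(714,301),.085))
E
python3 -m jog '[[30,60,0,10,85],[60,120,0,21,85],[90,180,0,32,85],[120,240,0,42,85],[150,300,0,53,85],[180,360,0,64,85],[205,420,0,74,85],[230,480,0,85,85],[255,540,0,95,80],[275,580,0,105,75]]' 30
```

```text
knob (array([392. , 390.8, 138.8]), [array([157.9, 260.2]), array([240.8, 313.9])])
[[539.3 427.6  45. ]
 [533.8 338.4  45. ]
 [420.8 433.2  45. ]
 [413.7 345.   45. ]] [476.90319847 386.03700809  45.        ]
[[536.6 427.8  45. ]
 [533.7 340.5  45. ]
 [402.5 364.4  45. ]
 [419.7 434.2  45. ]] [473.12014242 391.72275788  45.        ]
(135, 123) [735.4 180.3  30. ]
(688, 121) [ 724.9 -211.7   30. ]
(691, 304) [ 593.1 -207.9   30. ]
(90, 77) [770.3 212.2  30. ]
(735, 75) [ 757.6 -246.5   30. ]
(743, 495) [ 458.1 -237.6   30. ]
(82, 495) [470.5 218.9  30. ]
counter [0.62466877 0.19230765 0.077     ] drop [ 0.58402359 -0.21768298  0.085     ]
time: 1.35
tool_pos: [0.5011, -0.0669, 0.256]
tcp_rot: [-1.441, 0.741, -0.741]
wrist_force: [0.8, -0.2, -0.1]
width: 0.883
```

```bash
python3 -m jog '[[12,18,-20,5,75],[24,35,-60,10,75],[24,35,-100,10,75],[24,35,-130,10,75],[24,35,-150,10,75],[24,35,-165,10,75],[24,35,-165,10,75],[24,35,-165,10,75],[24,35,-165,10,75],[24,35,-165,10,75]]'
cat >> h.py <<'E'
from scipy.spatial.transform import Rotation as Ro
def st():
    s=bot.read_state(); M=Ro.from_rotvec(s['tcp_rot']).as_matrix(); print('t',s['time'],'tcp',np.round(s['tool_pos']*1000,1),'jaw',np.round(np.degrees(np.arctan2(M[1,2],M[0,2])),1),'F',np.round(s['wrist_force'],1),'w',round(s['width'],3), 'down',np.round(M[:,1],3))
E
python3 - <<'E'
from h import *
st()
c=snap('side','pics/s1.png'); cv2.imwrite('pics/s1z.png',cv2.resize(c["pixels"][170:280,210:350,::-1],(763,600),interpolation=cv2.INTER_CUBIC))
E
```

```text
time: 2.6
tool_pos: [0.5257, -0.034, 0.0922]
tcp_rot: [-1.483, 0.61, -0.612]
wrist_force: [0.6, -1.1, 0.2]
width: 0.874
t 2.6 tcp [525.7 -34.   92.2] jaw 45.2 F [ 0.6 -1.1  0.2] w 0.874 down [ 0.002 -0.    -1.   ]
```

View pics/s1z.png

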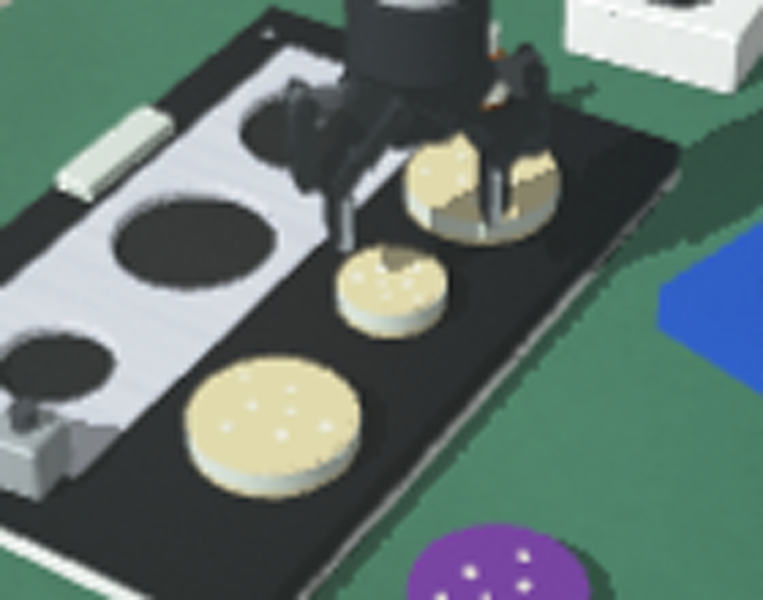

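```bash
python3 - <<'E'
from h import *
c=load('side')
for r in(38,45,50):
  X=np.array([.5257+r*.00071,-.034+r*.00071])
  print(r,[ (z,np.round(proj(c,[*X,z/1000]),1)) for z in(55,65,75,85)])
E
python3 -m jog '[[4,8,0,0,75],[7,16,0,0,75],[7,16,0,0,75],[7,16,-8,0,75],[7,16,-14,0,75],[7,16,-20,0,75],[7,16,-23,0,75],[7,16,-26,0,75],[7,16,-26,0,75],[7,16,-26,0,75]]'; python3 - <<'E'
from h import *
st()
c=snap('side','pics/s2.png'); cv2.imwrite('pics/s2z.png',cv2.resize(c["pixels"][170:280,210:350,::-1],(763,600),interpolation=cv2.INTER_CUBIC))
E
```

```text
38 [(55, array([274., 219.])), (65, array([273.9, 216.4])), (75, array([273.9, 213.8])), (85, array([273.8, 211.2]))]
45 [(55, array([271.7, 219.4])), (65, array([271.7, 216.8])), (75, array([271.6, 214.2])), (85, array([271.5, 211.5]))]
50 [(55, array([270.1, 219.7])), (65, array([270. , 217.1])), (75, array([270. , 214.5])), (85, array([269.9, 211.8]))]
time: 3.9
tool_pos: [0.5322, -0.018, 0.0655]
tcp_rot: [-1.483, 0.611, -0.611]
wrist_force: [0.4, 0.0, -0.6]
width: 0.878
t 3.9 tcp [532.2 -18.   65.5] jaw 45.2 F [ 0.4  0.  -0.6] w 0.878 down [ 0. -0. -1.]
```

View pics/s2z.png

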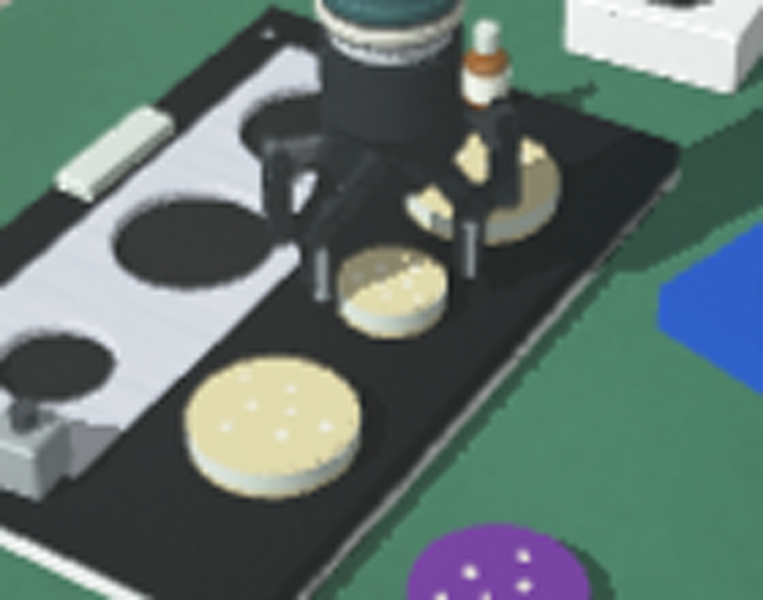

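```bash
python3 -m jog '[[0,0,-2,0,75],[0,0,-4,0,72],[0,0,-4,0,66],[0,0,-4,0,62],[0,0,-4,0,55],[0,0,-4,0,55],[0,0,-4,0,55],[0,0,-4,0,55],[0,0,-4,0,55],[0,0,-4,0,55]]' 20; python3 - <<'E'
from h import *
st()
c=snap('side','pics/s3.png'); cv2.imwrite('pics/s3z.png',cv2.resize(c["pixels"][170:280,210:350,::-1],(763,600),interpolation=cv2.INTER_CUBIC))
E
```

```text
time: 5.2
tool_pos: [0.5322, -0.018, 0.0616]
tcp_rot: [-1.483, 0.611, -0.611]
wrist_force: [-2.0, -0.7, 6.6]
width: 0.685
t 5.2 tcp [532.2 -18.   61.6] jaw 45.2 F [-2.  -0.7  6.6] w 0.685 down [ 0. -0. -1.]
```

View pics/s3z.png

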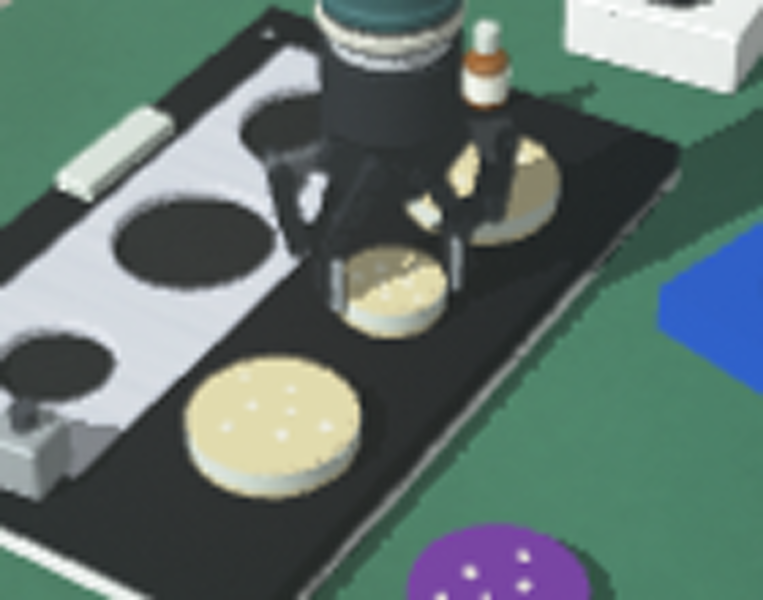

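```bash
python3 -m jog '[[0,0,1,0,55],[12,12,1,0,55],[32,32,1,0,55],[52,52,1,0,55],[72,72,1,0,55],[92,92,1,0,55],[112,112,1,0,55],[126,126,1,0,55],[134,134,1,0,55],[134,134,1,0,55]]'; python3 - <<'E'
from h import *
st()
c=snap('side','pics/s4.png'); cv2.imwrite('pics/s4z.png',cv2.resize(c["pixels"][180:290,160:300,::-1],(763,600),interpolation=cv2.INTER_CUBIC))
E
```

```text
time: 6.5
tool_pos: [0.6662, 0.1166, 0.062]
tcp_rot: [-1.483, 0.611, -0.61]
wrist_force: [-0.8, -0.4, -1.1]
width: 0.687
t 6.5 tcp [666.2 116.6  62. ] jaw 45.3 F [-0.8 -0.4 -1.1] w 0.687 down [-0. -0. -1.]
```

View pics/s4z.png

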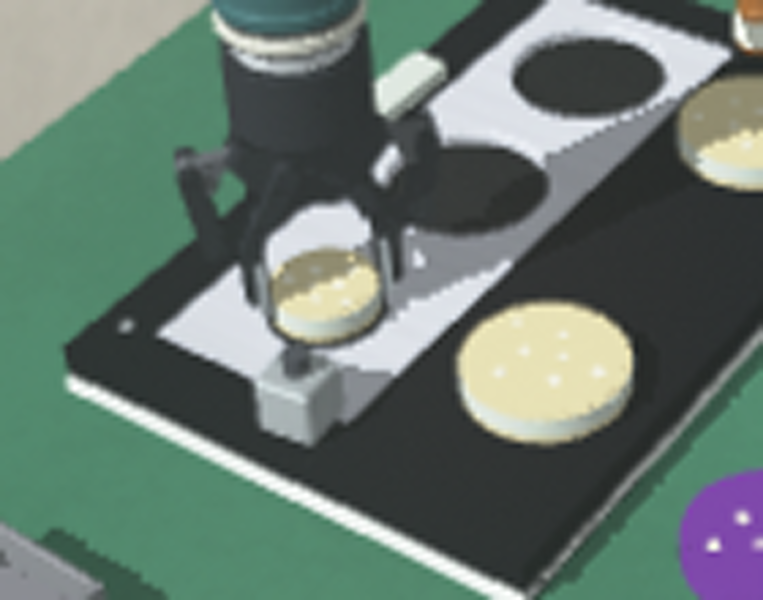

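```bash
python3 -m jog '[[0,0,-1,0,58],[0,0,-1,0,64],[0,0,0,0,68],[0,0,0,0,72],[0,0,0,0,76],[0,0,3,0,78],[0,0,10,0,78],[0,0,25,0,78],[0,0,45,0,78],[0,0,65,0,78]]'; python3 - <<'E'
from h import *
st()
c=snap('side','pics/s5.png'); cv2.imwrite('pics/s5z.png',cv2.resize(c["pixels"][180:290,160:300,::-1],(763,600),interpolation=cv2.INTER_CUBIC))
E
```

```text
time: 7.8
tool_pos: [0.6666, 0.1161, 0.1296]
tcp_rot: [-1.482, 0.61, -0.612]
wrist_force: [-0.2, 0.3, -0.3]
width: 0.916
t 7.8 tcp [666.6 116.1 129.6] jaw 45.2 F [-0.2  0.3 -0.3] w 0.916 down [ 0.002  0.    -1.   ]
```

View pics/s5z.png

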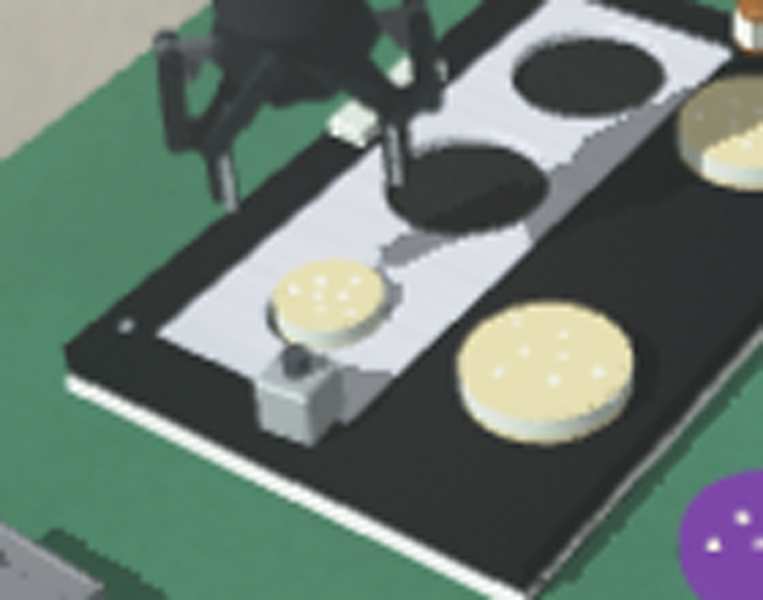

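```bash
cat > dish.py <<'E'
from meas import *
import sys
tag=sys.argv[1]
for n in('top','side'):
    c=snap(n,f'pics/{n}_{tag}.png'); p=c["pixels"].astype(float); r,g,b=p[...,0],p[...,1],p[...,2]
    yl=soft(r-b,0,50)*(r>100)*(abs(r-g)<50)
    for e in blobs(c,yl,60,2500):
        X=circ(c,e,.048)*1000; Y=circ(c,e,.040)*1000
        if 450<X[0]<750 and abs(X[1])<220: print(n,np.round(e,1),'z48',np.round(X[:2],1),'z40',np.round(Y[:2],1))
st()
E
python3 dish.py a; python3 - <<'E'
from h import *
c=load('top'); cv2.imwrite('pics/topa_z.png',cv2.resize(c["pixels"][150:240,205:325,::-1],(800,600),interpolation=cv2.INTER_CUBIC))
E
```

```text
top [315.9 216.5  26.4  26.7 535.8] z48 [ 534.9 -128.8] z40 [ 536.2 -129.3]
side [259.6 245.8  22.   32.  539.7] z48 [530.  108.6] z40 [535.  101.4]
side [219.8 233.6  13.1  20.3 202.7] z48 [659.3 123.2] z40 [665.5 116.2]
side [298.2 202.   16.6  27.8 350.4] z48 [ 535.2 -127. ] z40 [ 540.3 -136.5]
t 7.95 tcp [667.7 116.3 130.3] jaw 45.2 F [-0.  -0.6  0.6] w 0.91 down [ 0.005  0.001 -1.   ]
```

View pics/topa_z.png

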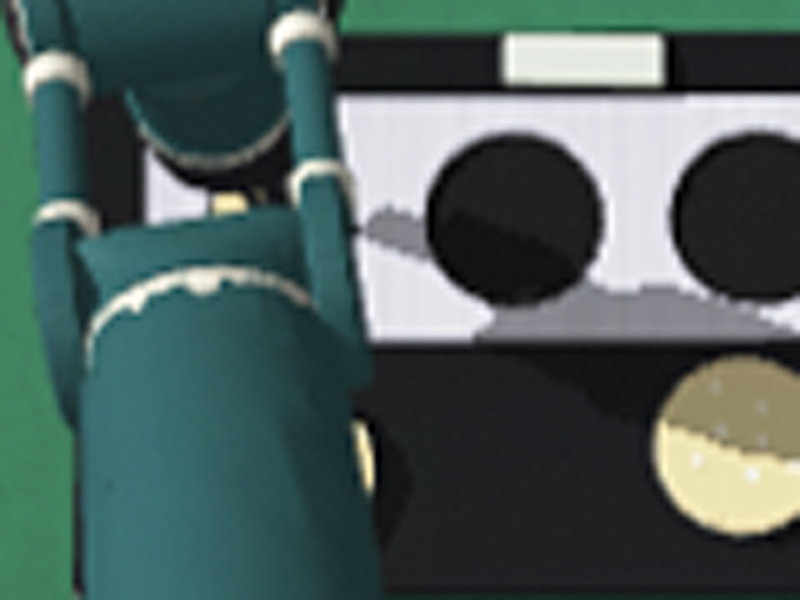

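```bash
python3 -m jog '[[-40,7,0,1,70],[-85,15,0,2,60],[-130,23,0,2,60],[-165,29,0,2,60],[-181,32,0,2,60],[-181,32,-15,2,60],[-181,32,-30,2,60],[-181,32,-45,2,60],[-181,32,-45,2,60],[-181,32,-45,2,60]]' 60; python3 dish.py b;  python3 - <<'E'
from h import *
c=load('side'); cv2.imwrite('pics/s6z.png',cv2.resize(c["pixels"][190:300,190:330,::-1],(763,600),interpolation=cv2.INTER_CUBIC))
E
```

```text
time: 9.2
tool_pos: [0.4854, 0.1479, 0.082]
tcp_rot: [-1.491, 0.585, -0.584]
wrist_force: [-0.1, -0.3, -0.5]
width: 0.701
top [251.  219.6  18.2  27.2 302.5] z48 [530.6  94.8] z40 [531.9  95.4]
top [316.  216.2  26.9  26.9 554.2] z48 [ 535.9 -129.1] z40 [ 537.2 -129.6]
top [244.8 182.3  17.2  17.7 232.5] z48 [662.8 114.4] z40 [664.7 115.1]
side [264.5 247.8  15.7  23.9 263.5] z48 [513.8 109. ] z40 [518.6 101.7]
side [219.8 233.6  13.2  20.3 203.7] z48 [659.4 123.2] z40 [665.6 116.1]
side [298.  201.8  17.1  28.2 370.5] z48 [ 536.4 -127.7] z40 [ 541.4 -137.2]
t 9.3 tcp [485.7 148.1  82.7] jaw 47.2 F [ 0.5 -0.3 -0.4] w 0.702 down [ 0.001  0.    -1.   ]
```

View pics/s6z.png

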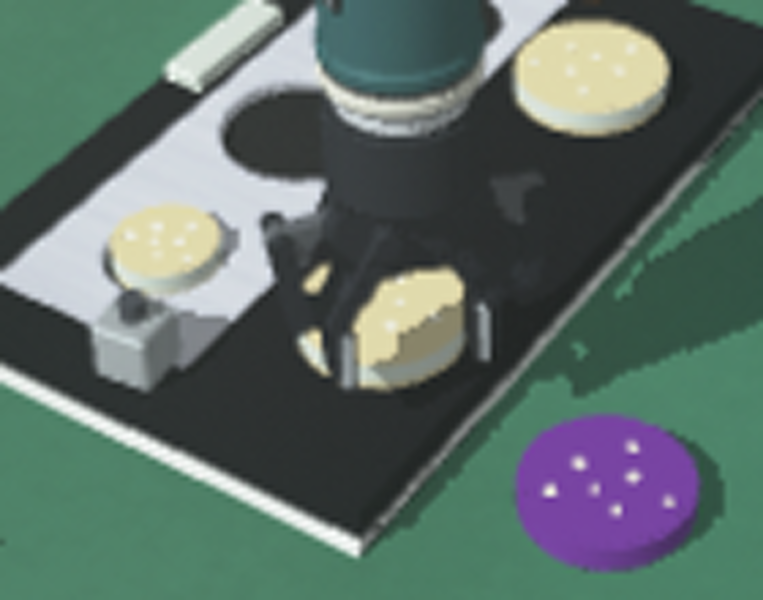

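```bash
python3 -m jog '[[0,0,-12,0,60],[0,0,-20,0,60],[9,-8,-20,0,60],[22,-20,-20,0,60],[37,-34,-20,0,60],[54,-49,-20,0,60],[71,-65,-20,0,60],[88,-80,-20,0,60],[103,-94,-20,0,60],[115,-105,-20,0,60]]'; python3 dish.py c;  python3 - <<'E'
from h import *
c=load('side'); cv2.imwrite('pics/s7z.png',cv2.resize(c["pixels"][180:290,190:330,::-1],(763,600),interpolation=cv2.INTER_CUBIC))
E
```

```text
time: 10.55
tool_pos: [0.601, 0.042, 0.0623]
tcp_rot: [-1.491, 0.584, -0.584]
wrist_force: [-1.2, 0.9, 1.3]
width: 0.699
top [316.  216.1  25.9  26.9 529.1] z48 [ 536.4 -129.1] z40 [ 537.7 -129.6]
top [283.7 190.8   6.   16.1  65.4] z48 [628.7 -20.5] z40 [630.4 -20.4]
side [219.8 233.6  13.1  20.3 202.9] z48 [659.3 123.2] z40 [665.5 116.1]
side [251.2 217.1  15.6  21.6 228. ] z48 [622.6  12.4] z40 [628.5   4.2]
side [298.  201.9  16.6  27.5 345.9] z48 [ 536.4 -127.5] z40 [ 541.5 -137. ]
t 10.65 tcp [601.8  41.8  62.6] jaw 47.1 F [-0.3  0.3  1.1] w 0.702 down [ 0.002 -0.    -1.   ]
```

View pics/s7z.png

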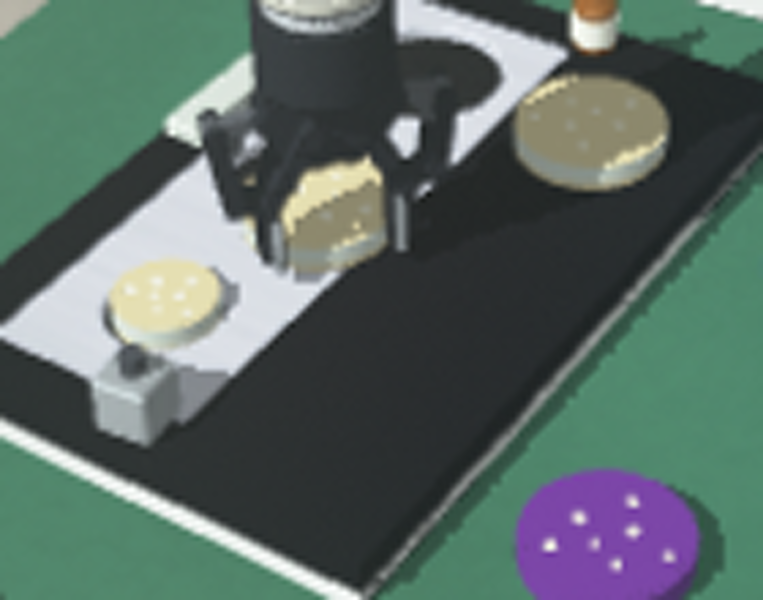

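```bash
python3 -m jog '[[4,-4,0,0,60],[8,-7,0,0,60],[12,-11,0,0,60],[16,-14,0,0,60],[20,-18,0,0,60],[23,-21,0,0,60],[26,-23,0,0,60],[28,-25,0,0,60],[29,-26,0,0,60],[29,-26,0,0,60]]'; python3 dish.py d;  python3 - <<'E'
from h import *
c=load('side'); cv2.imwrite('pics/s8z.png',cv2.resize(c["pixels"][170:280,190:330,::-1],(763,600),interpolation=cv2.INTER_CUBIC))
E
```

```text
time: 11.9
tool_pos: [0.6291, 0.0169, 0.0623]
tcp_rot: [-1.491, 0.584, -0.584]
wrist_force: [-0.1, 0.3, 0.1]
width: 0.7
top [315.9 216.5  26.4  26.7 535.9] z48 [ 534.9 -128.8] z40 [ 536.2 -129.3]
top [242.5 182.2  12.5  16.8 138.7] z48 [663.5 122.6] z40 [665.4 123.3]
side [219.8 233.6  13.1  20.3 202.6] z48 [659.3 123.1] z40 [665.5 116.1]
side [248.  210.6  15.3  20.4 216.9] z48 [649.5  -9.7] z40 [655.6 -18.1]
side [298.2 202.   16.6  27.8 349.9] z48 [ 535.3 -127. ] z40 [ 540.3 -136.5]
t 12.0 tcp [629.1  17.   62.4] jaw 47.2 F [-0.   0.3  0.3] w 0.701 down [ 0. -0. -1.]
```

View pics/s8z.png

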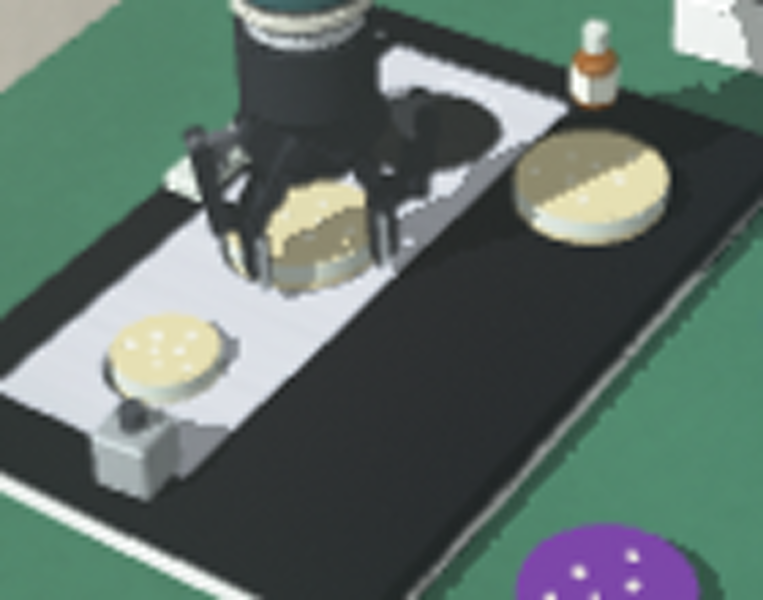

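```bash
python3 -m jog '[[1,-1,0,0,60],[2,-2,0,0,60],[2,-2,0,0,60],[2,-2,0,0,60],[2,-2,0,0,60],[2,-2,0,0,60],[2,-2,0,0,60],[2,-2,0,0,60],[2,-2,0,0,60],[2,-2,0,0,60]]' ; python3 -c "
from h import *
st()"
python3 -m jog '[[-5,4,0,0,60],[-15,13,2,0,60],[-25,23,15,0,60],[-35,32,40,0,60],[-45,41,70,0,60],[-85,0,70,9,60],[-125,-40,70,18,60],[-145,-80,70,27,60],[-145,-110,70,36,60],[-145,-130,70,36,60]]'; python3 dish.py e;  python3 - <<'E'
from h import *
c=load('side'); cv2.imwrite('pics/s9z.png',cv2.resize(c["pixels"][170:280,190:330,::-1],(763,600),interpolation=cv2.INTER_CUBIC))
E
```

```text
time: 13.25
tool_pos: [0.631, 0.0151, 0.0623]
tcp_rot: [-1.491, 0.584, -0.584]
wrist_force: [-0.0, -0.4, -1.0]
width: 0.701
t 13.25 tcp [631.   15.1  62.3] jaw 47.2 F [-0.  -0.4 -1. ] w 0.701 down [-0. -0. -1.]
time: 14.5
tool_pos: [0.4855, -0.1156, 0.1335]
tcp_rot: [-1.569, 0.091, -0.094]
wrist_force: [0.2, -0.3, -0.4]
width: 0.707
top [244.8 182.3  17.2  17.7 232.4] z48 [662.8 114.4] z40 [664.7 115. ]
top [281.2 182.5  25.9  26.1 516.5] z48 [658.4 -12.7] z40 [660.3 -12.6]
side [219.8 233.6  13.1  20.3 203.5] z48 [659.4 123.2] z40 [665.6 116.1]
side [245.4 211.4  17.5  28.6 382.9] z48 [654.   -2.1] z40 [660.2 -10.4]
side [298.  201.9  17.   28.2 350.6] z48 [ 536.4 -127.5] z40 [ 541.4 -137. ]
t 14.6 tcp [ 486.  -115.9  133.5] jaw 83.1 F [-0.4  0.4  0.7] w 0.702 down [ 0.002 -0.001 -1.   ]
```

View pics/s9z.png

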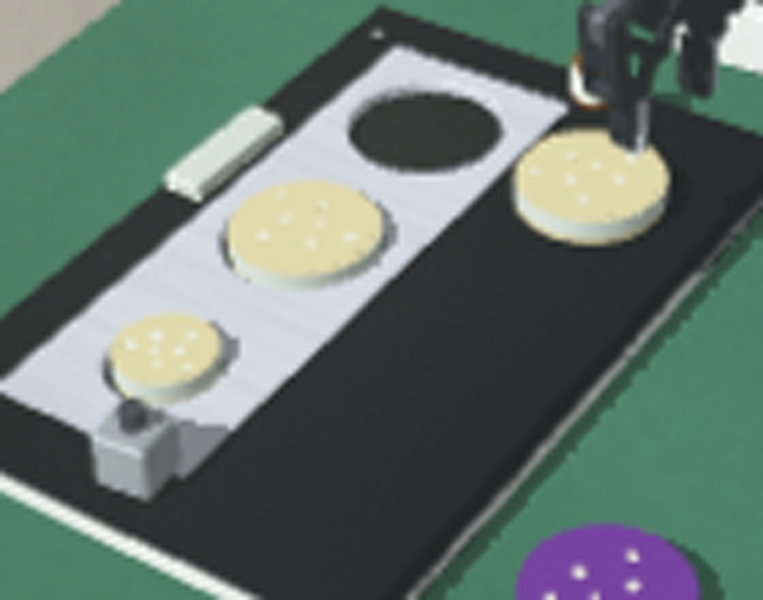

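```bash
python3 -m jog '[[-7,-6,-20,0,60],[-7,-6,-45,0,60],[-7,-6,-65,0,60],[-7,-6,-71,0,60],[3,-7,-71,0,60],[15,-9,-71,0,60],[30,-11,-71,0,60],[45,-12,-71,0,60],[60,-14,-71,0,60],[72,-15,-71,0,60]]'; python3 dish.py f;  python3 - <<'E'
from h import *
c=load('side'); cv2.imwrite('pics/s10z.png',cv2.resize(c["pixels"][150:260,210:350,::-1],(763,600),interpolation=cv2.INTER_CUBIC))
E
```

```text
time: 15.85
tool_pos: [0.5591, -0.1302, 0.0614]
tcp_rot: [-1.569, 0.093, -0.093]
wrist_force: [-3.0, 0.8, 3.1]
width: 0.705
top [244.8 182.3  17.2  17.7 232.7] z48 [662.8 114.4] z40 [664.7 115.1]
top [281.2 182.5  25.9  26.1 516.6] z48 [658.4 -12.7] z40 [660.3 -12.6]
side [219.8 233.6  13.1  20.3 203.1] z48 [659.3 123.2] z40 [665.6 116.1]
side [245.5 211.5  17.5  28.5 381.9] z48 [653.8  -2.1] z40 [660.  -10.4]
side [275.3 195.5  13.8  17.5 128.7] z48 [ 617.1 -120.9] z40 [ 622.9 -130.3]
t 15.95 tcp [ 560.1 -130.3   61.5] jaw 83.2 F [-0.   0.7  0.5] w 0.702 down [ 0.002 -0.    -1.   ]
```

View pics/s10z.png

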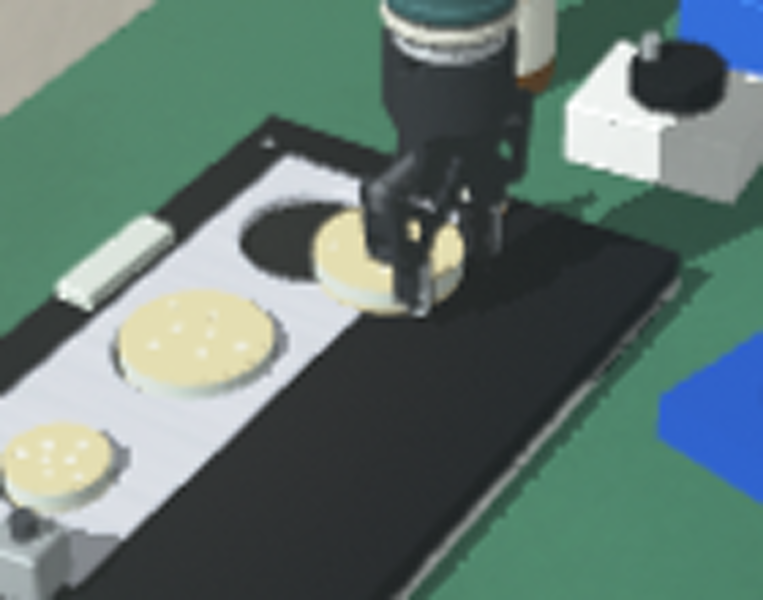

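```bash
python3 -m jog '[[8,-1,1,0,60],[17,-2,1,0,60],[26,-3,1,0,60],[33,-4,1,0,60],[39,-5,1,0,60],[44,-6,1,0,60],[49,-7,1,0,60],[53,-7,1,0,60],[56,-8,1,0,60],[58,-8,1,0,60]]'; python3 -c "
from h import *
st()"
python3 -m jog '[[0,0,0,0,60],[-12,1,0,0,60],[-27,3,4,0,60],[-42,4,25,0,60],[-62,30,60,0,50],[-92,70,90,0,40],[-120,120,100,0,20],[-130,170,110,0,0],[-130,220,115,0,0],[-130,270,115,0,0]]'; python3 dish.py g;  python3 - <<'E'
from h import *
c=load('side'); cv2.imwrite('pics/s11z.png',cv2.resize(c["pixels"][150:260,210:350,::-1],(763,600),interpolation=cv2.INTER_CUBIC))
E
```

```text
time: 17.2
tool_pos: [0.6161, -0.138, 0.0621]
tcp_rot: [-1.569, 0.093, -0.093]
wrist_force: [-0.4, -0.2, -1.2]
width: 0.704
t 17.2 tcp [ 616.1 -138.    62.1] jaw 83.2 F [-0.4 -0.2 -1.2] w 0.704 down [-0. -0. -1.]
time: 18.45
tool_pos: [0.485, 0.1332, 0.1783]
tcp_rot: [-1.568, 0.092, -0.095]
wrist_force: [0.5, -0.1, 0.4]
width: -0.001
top [244.9 182.3  17.2  17.6 231.2] z48 [662.9 114.3] z40 [664.8 115. ]
top [318.4 182.3  25.8  26.3 520.7] z48 [ 655.4 -141.8] z40 [ 657.3 -142.4]
top [281.2 182.5  25.9  26.1 516.2] z48 [658.4 -12.7] z40 [660.3 -12.6]
side [219.8 233.6  13.1  20.3 203.3] z48 [659.3 123.2] z40 [665.6 116.1]
side [245.  211.4  17.4  27.8 257.9] z48 [654.9  -1.4] z40 [661.1  -9.7]
t 18.55 tcp [484.8 135.6 177.8] jaw 83.5 F [ 0.2 -0.7 -0. ] w -0.002 down [ 0.001  0.002 -1.   ]
```

View pics/s11z.png

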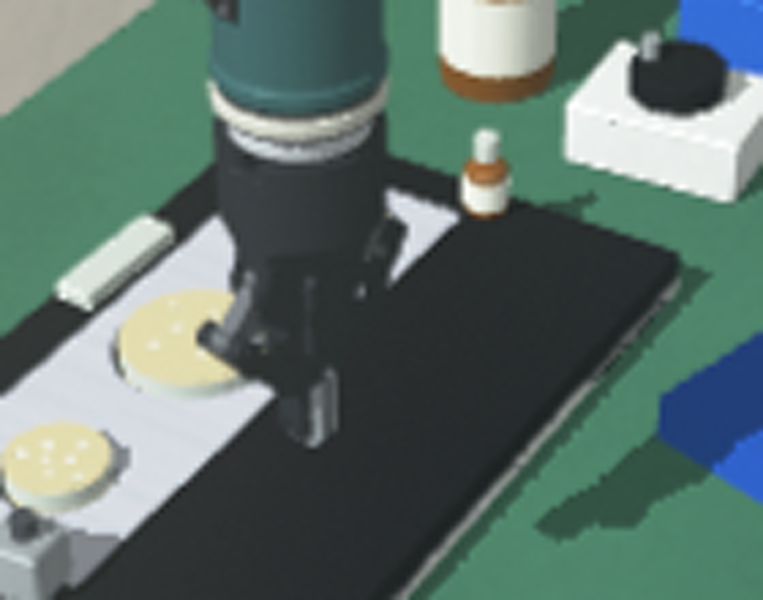

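```bash
python3 -m jog '[[-25,35,20,2,0],[-55,70,35,4,0],[-90,110,35,4,0],[-115,150,35,4,0],[-130,190,35,4,0],[-138,225,35,4,0],[-138,250,35,4,0],[-138,256,35,4,0],[-138,256,10,4,0],[-138,256,0,4,0]]' ; python3 dish.py h;  python3 - <<'E'
from h import *
c=load('side'); cv2.imwrite('pics/s12z.png',cv2.resize(c["pixels"][150:260,210:350,::-1],(763,600),interpolation=cv2.INTER_CUBIC))
cv2.imwrite('pics/s13z.png',cv2.resize(c["pixels"][260:380,160:320,::-1],(800,600),interpolation=cv2.INTER_CUBIC))
c=load('top'); cv2.imwrite('pics/t13z.png',cv2.resize(c["pixels"][200:290,130:250,::-1],(800,600),interpolation=cv2.INTER_CUBIC))
E
```

```text
time: 19.8
tool_pos: [0.3478, 0.3863, 0.1757]
tcp_rot: [-1.573, 0.04, -0.038]
wrist_force: [-0.0, 0.0, -0.1]
width: -0.001
top [244.8 182.3  17.2  17.7 232.6] z48 [662.8 114.4] z40 [664.7 115.1]
top [318.4 182.2  25.8  26.3 520.8] z48 [ 655.5 -141.9] z40 [ 657.4 -142.4]
top [281.2 182.5  25.9  26.1 516.4] z48 [658.4 -12.7] z40 [660.3 -12.6]
side [219.8 233.6  13.1  20.3 202.9] z48 [659.3 123.2] z40 [665.6 116.1]
t 19.9 tcp [347.6 386.3 175.6] jaw 87.2 F [-0.3 -0.3  0. ] w -0.002 down [-0.002 -0.003 -1.   ]
```

View pics/s12z.png

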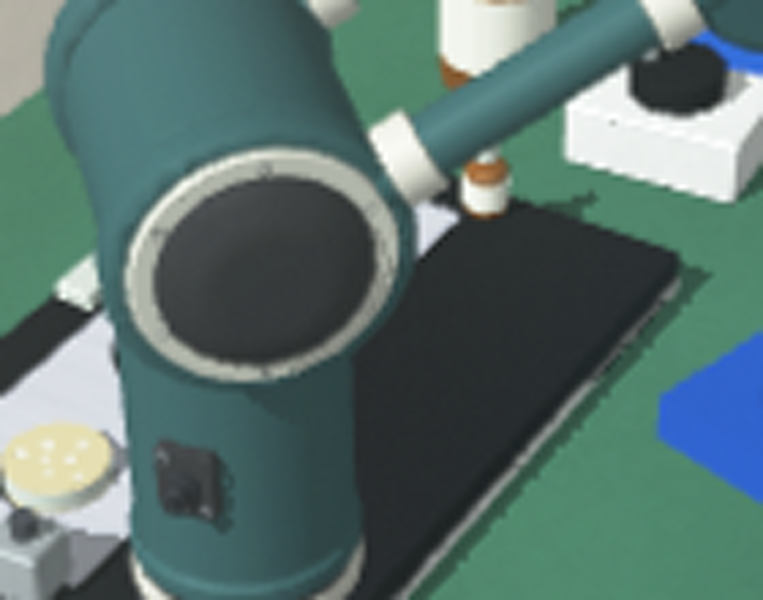

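View pics/s13z.png

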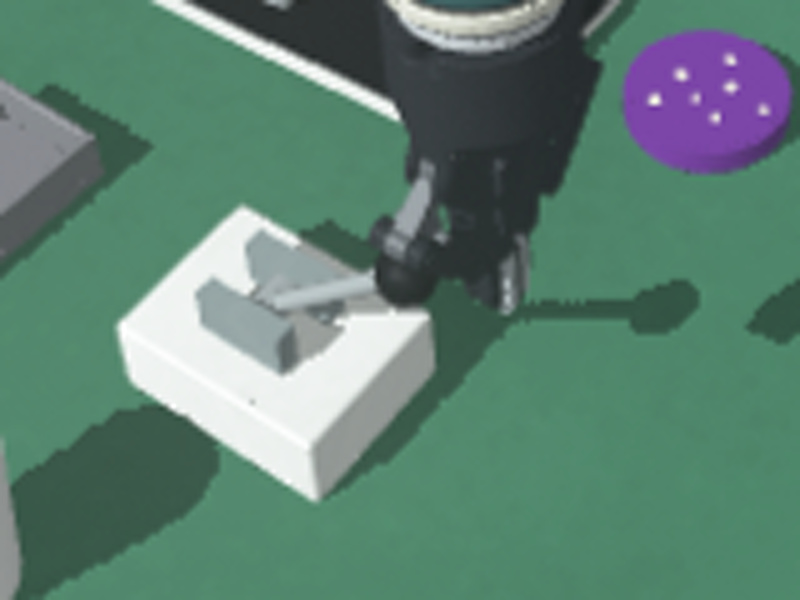

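View pics/t13z.png

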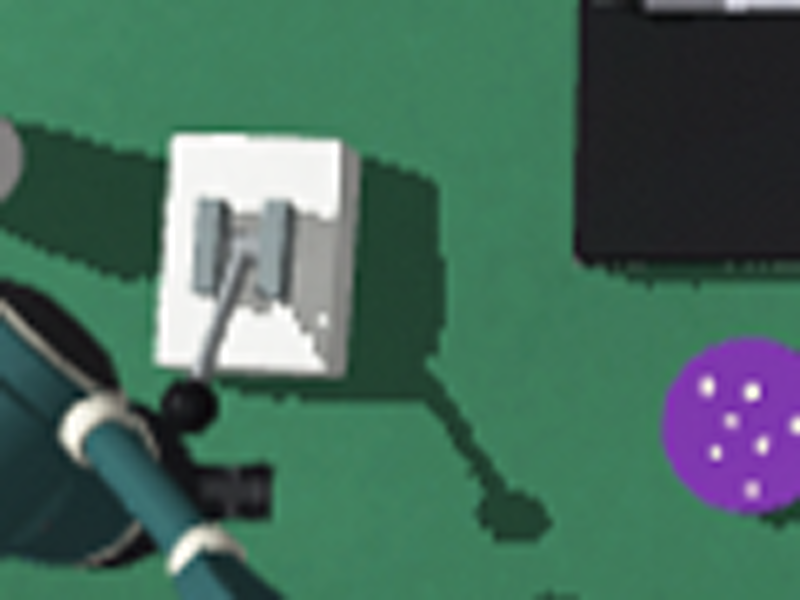

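```bash
python3 -m jog '[[0,4,-15,0,0],[0,4,-30,0,0],[0,4,-35,0,0],[10,4,-35,0,0],[20,4,-34,0,0],[32,3,-27,0,0],[45,3,-18,0,0],[59,2,-9,0,0],[74,2,-3,0,0],[87,2,0,0,0]]'; python3 dish.py i >/dev/null; python3 - <<'E'
from h import *
st()
c=load('side');cv2.imwrite('pics/s14z.png',cv2.resize(c["pixels"][250:370,140:300,::-1],(800,600),interpolation=cv2.INTER_CUBIC))
c=load('top'); cv2.imwrite('pics/t14z.png',cv2.resize(c["pixels"][150:240,245:365,::-1],(800,600),interpolation=cv2.INTER_CUBIC))
E
```

```text
time: 21.15
tool_pos: [0.4365, 0.3902, 0.178]
tcp_rot: [-1.57, 0.038, -0.039]
wrist_force: [-2.1, 0.3, 0.9]
width: -0.004
t 21.25 tcp [437.3 390.1 177.6] jaw 87.1 F [ 0.2 -0.6 -0.2] w 0.0 down [ 0.002  0.001 -1.   ]
```

View pics/s14z.png

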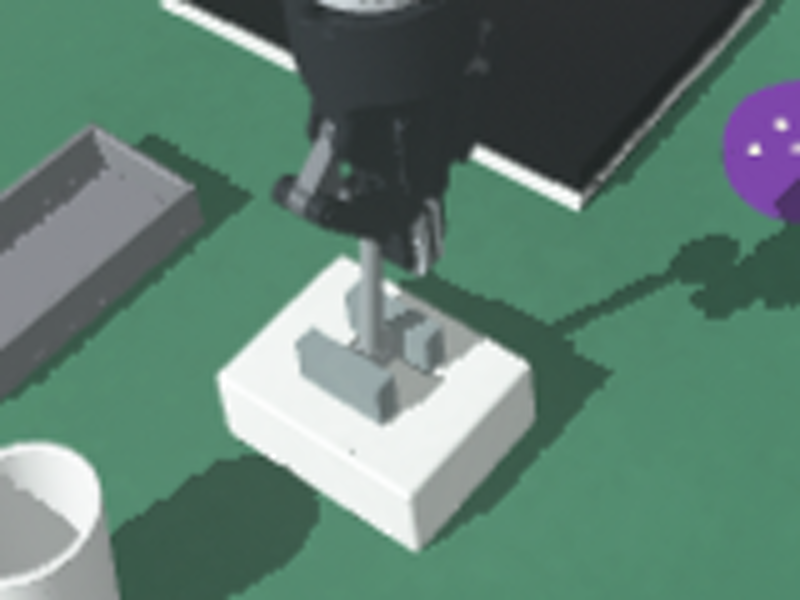

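View pics/t14z.png

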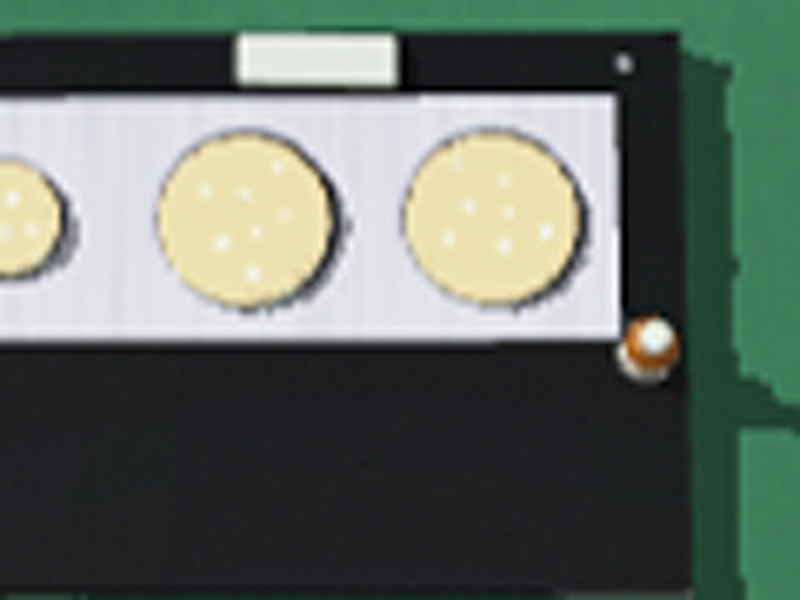

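```bash
python3 -m jog '[[4,0,0,0,0],[8,0,0,0,0],[11,0,0,0,0],[13,0,0,0,0],[13,0,0,0,0],[3,0,0,0,0],[-22,0,0,0,0],[-52,0,0,0,0],[-82,0,0,0,0],[-92,0,0,0,0]]'; python3 dish.py j >/dev/null; python3 - <<'E'
from h import *
st()
c=load('side');cv2.imwrite('pics/s15z.png',cv2.resize(c["pixels"][250:370,140:300,::-1],(800,600),interpolation=cv2.INTER_CUBIC))
c=load('top'); cv2.imwrite('pics/t15z.png',cv2.resize(c["pixels"][200:290,130:250,::-1],(800,600),interpolation=cv2.INTER_CUBIC))
E
```

```text
time: 22.5
tool_pos: [0.3413, 0.3899, 0.1772]
tcp_rot: [-1.57, 0.037, -0.037]
wrist_force: [-1.1, -0.3, 0.7]
width: 0.003
t 22.6 tcp [342.2 390.1 177.4] jaw 87.3 F [ 0.8 -0.3  0.9] w 0.001 down [ 0.001  0.    -1.   ]
```

View pics/s15z.png

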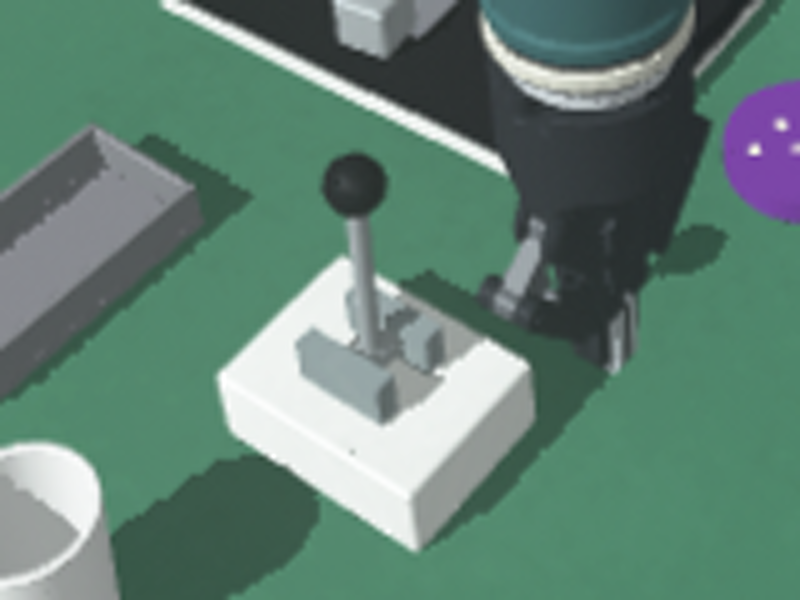

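View pics/t15z.png

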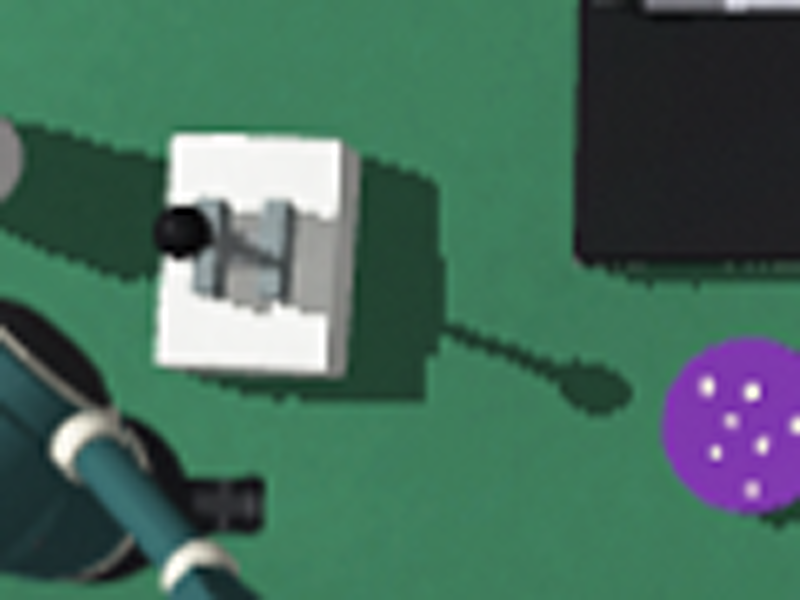

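```bash
python3 - <<'E'
from h import *
t=load('top');s=load('side')
def blob(c,x0,y0,x1,y1):
    p=c["pixels"][y0:y1,x0:x1].astype(float).max(2); w=np.clip((70-p)/50,0,1); ys,xs=np.mgrid[y0:y1,x0:x1]
    return (w*xs).sum()/w.sum(),(w*ys).sum()/w.sum(),w.sum()
a=blob(t,152,229,163,240); b=blob(s,204,279,218,294); print(a,b)
def tri(a,b):
    A=[];B=[]
    for c,(u,v) in((t,a),(s,b)):
        R=np.array(c["R"]);C=-R.T@np.array(c["t"]);d=R.T@np.array([(u-c["cx"])/c["fx"],(v-c["cy"])/c["fy"],1]);d/=np.linalg.norm(d)
        P=np.eye(3)-np.outer(d,d);A.append(P);B.append(P@C)
    X=np.linalg.solve(sum(A),sum(B)); return X
f=lambda x,y:(130+x/6.667-.5,200+y/6.667-.5); g=lambda x,y:(140+x/5-.5,250+y/5-.5)
print(tri(f(182,231),g(354,184)),tri(a[:2],b[:2]))
cs=np.array([ray(t,*f(*p),.045)*1000 for p in((172,134),(343,139),(155,366),(329,375))]);print(np.round(cs,1),cs.mean(0))
cs=np.array([ray(s,*g(*p),.045)*1000 for p in((219,378),(344,257),(534,374),(414,495))]);print(np.round(cs,1),cs.mean(0))
# cheek tops z=70
cs=[ray(t,*f(*p),.070)*1000 for p in((198,200),(227,200),(194,295),(221,299),(265,199),(294,201),(260,297),(289,302))];print(np.round(cs,1),np.mean(cs,0))
cs=[ray(s,*g(*p),.070)*1000 for p in((298,345),(315,329),(396,376),(379,388))];print(np.round(cs,1),np.mean(cs,0))
print([np.round(proj(s,[.4778+d,.3865,.175]),1) for d in(-.01,0,.01)])
E
```

```text
(np.float64(156.75978351373854), np.float64(234.29433805162364), np.float64(48.04)) (np.float64(210.9511031604055), np.float64(286.41979725700656), np.float64(33.54))
[0.47202171 0.38621115 0.17554971] [0.47106744 0.38600965 0.17565548]
[[540.3 427.   45. ]
 [535.2 337.7  45. ]
 [419.9 433.6  45. ]
 [412.9 343.8  45. ]] [477.03801912 385.52571876  45.        ]
[[537.8 427.1  45. ]
 [532.6 339.5  45. ]
 [412.  350.   45. ]
 [421.1 431.5  45. ]] [475.85679135 387.00479466  45.        ]
[[501.7 406.3  70. ]
 [501.3 391.4  70. ]
 [453.1 407.5  70. ]
 [450.7 393.7  70. ]
 [501.3 371.9  70. ]
 [499.8 357.1  70. ]
 [451.1 373.8  70. ]
 [448.2 359.   70. ]] [475.88656453 382.60046394  70.        ]
[[502.8 407.2  70. ]
 [501.8 395.9  70. ]
 [453.3 398.1  70. ]
 [455.9 407.3  70. ]] [478.44317105 402.10861414  70.        ]
[array([211.9, 287.3]), array([208.3, 285.6]), array([204.6, 283.8])]
```

```bash
python3 -m jog '[[30,0,0,0,0],[65,0,0,0,0],[90,0,0,0,0],[103,0,0,0,0],[107,0,0,0,0],[110,0,0,0,0],[110,0,0,0,0],[110,0,0,0,0],[110,0,0,0,0],[110,0,0,0,0]]'; python3 -m jog '[[-10,0,0,0,0],[-40,0,0,0,0],[-80,0,0,0,0],[-105,0,20,0,0],[-105,0,50,0,0],[-105,-40,80,0,0],[-105,-90,100,0,0],[-105,-140,100,0,0],[-100,-190,100,0,0],[-95,-240,100,0,0]]'; python3 dish.py k; python3 - <<'E'
from h import *
t=load('top');s=load('side')
def blob(c,x0,y0,x1,y1):
    p=c["pixels"][y0:y1,x0:x1].astype(float).max(2); w=np.clip((70-p)/50,0,1); ys,xs=np.mgrid[y0:y1,x0:x1]
    return (w*xs).sum()/w.sum(),(w*ys).sum()/w.sum(),w.sum()
a=blob(t,151,226,163,240); b=blob(s,202,278,217,293); print(a,b)
for z in(.1745,.175,.176): print(ray(t,*a[:2],z),ray(s,*b[:2],z))
c=s;cv2.imwrite('pics/s16z.png',cv2.resize(c["pixels"][250:370,140:300,::-1],(800,600),interpolation=cv2.INTER_CUBIC))
E
```

```text
time: 23.85
tool_pos: [0.4527, 0.3902, 0.1773]
tcp_rot: [-1.57, 0.038, -0.038]
wrist_force: [-0.4, 0.7, -0.1]
width: -0.001
time: 25.1
tool_pos: [0.3574, 0.1487, 0.2774]
tcp_rot: [-1.57, 0.036, -0.038]
wrist_force: [0.9, 0.4, 0.2]
width: 0.004
top [244.8 182.3  17.2  17.7 232.5] z48 [662.9 114.3] z40 [664.8 115. ]
top [318.4 182.2  25.7  26.3 520.8] z48 [ 655.5 -141.9] z40 [ 657.4 -142.4]
top [281.2 182.5  25.9  26.1 515.9] z48 [658.4 -12.6] z40 [660.3 -12.6]
side [219.8 233.6  13.1  20.3 203.7] z48 [659.3 123.1] z40 [665.6 116. ]
side [245.4 211.4  17.5  28.6 382.9] z48 [653.9  -2.1] z40 [660.1 -10.4]
side [267.9 191.   15.5  26.9 318.5] z48 [ 651.4 -130.6] z40 [ 657.5 -140.2]
t 25.2 tcp [357.7 146.5 277.3] jaw 86.9 F [-0.3 -0.6  0.1] w -0.003 down [ 0.001 -0.002 -1.   ]
(np.float64(156.67587034813926), np.float64(232.97599039615844), np.float64(49.980000000000004)) (np.float64(209.25873417721516), np.float64(285.5017721518987), np.float64(39.5))
[0.47569717 0.38680414 0.1745    ] [0.47635899 0.38490719 0.1745    ]
[0.47562873 0.38667072 0.175     ] [0.47602798 0.38524317 0.175     ]
[0.47549186 0.38640387 0.176     ] [0.47536594 0.38591513 0.176     ]
```

View pics/s16z.png

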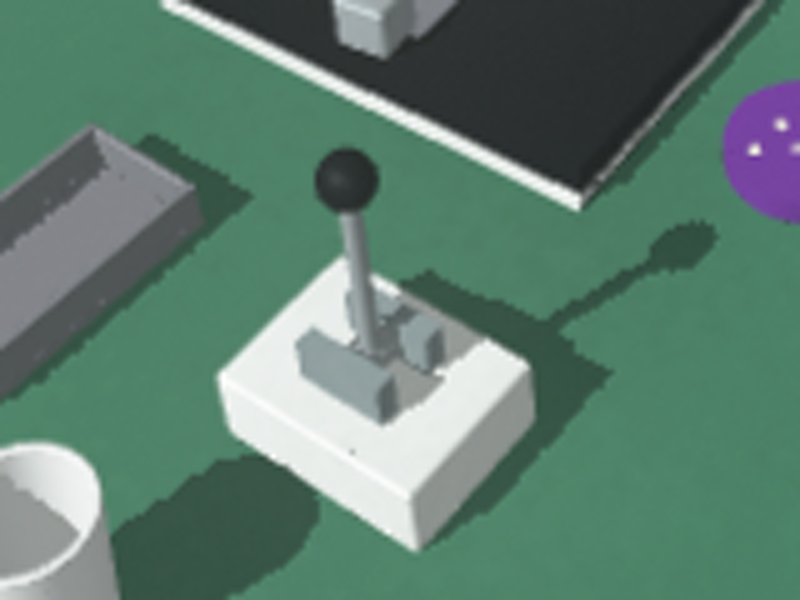

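View pics/side_k.png

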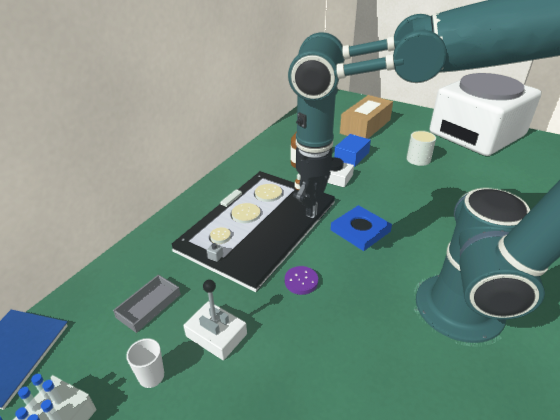

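```bash
python3 -c "
from workcell import bot
print(bot.finish_job())"
```

```text
the job is handed in; nothing more can be done
None
```

All three dishes are in pockets of their own size, the dimmer lever is upright, and the job is handed in. No verdict was reported.

**Dishes:** I gripped the small dish lightly, slid it just clear of the deck and released it over the small pocket on the left. The left dish went diagonally into the middle pocket and the right dish straight ahead into the right pocket, each pushed between the two fingertips.

**Dimmer:** I pushed the knob forward with the shut fingers, nudged it once more, then backed off.

**Last checks:**
- **Dishes down:** Both cameras place all three dish tops inside the pockets when taken at 40 mm, the fully-down height. The cameras agree to within about 2 mm. Right before moving the lever, I could only check the right dish from above. The side view confirmed it afterwards.
- **Lever:** The knob is at x ≈ 475.7 mm and the pivot at about 476 to 478 mm depending on the reading, so it is upright to within about 0.02 rad.
- **Everything else:** In the last pictures the other objects appear where they were; I did not measure each one. The wrist readings I took stayed under 8 N, the job ended at about 25 s of the 64 s, and the arm was clear of everything.

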